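# Shut the bench stop valve with its T-key

### The job

Take the T-handled key from its stand and shut the stop valve with it: find by feel, gently and without leaning on it, the angle at which the key's flat-sided shank drops into the valve's slot, push it fully home, then turn it clockwise (seen from above) until its crossbar stands straight across the pipe. Leave the key standing fully home in the valve, let go of it, and leave the two sauce cups where they are.

Things in the scene. Friction and masses are not known exactly. Their poses are not given: they have to be found in the camera images.
- key: Loose steel T-key, 0.15 to 0.3 kg, 92 mm tall, upright in its stand; the same after a half turn. Origin at the middle of the shank's tip, z up, x along the crossbar. From the tip up: flat-sided shank; round collar 40 mm across, z 38 to 44 mm; round stem 12 mm across; crossbar 80 mm along x, 14 mm wide, z 74 to 92 mm.
- key_bar (a point): Middle of the key's crossbar, 83 mm above the tip: the point to grip, fingers closing across its 14 mm width.
- key_collar (a point): Middle of the underside of the key's collar, 38 mm above the tip. Below it is the shank, 20 mm along the key's x by 12 mm along its y, its lowest 10 mm tapering evenly to 16 x 9 mm at the flat tip.
- key_stand: Fixed steel stand: round foot 72 mm across, tube 42 mm across and 50 mm high with a loose 27 mm round bore. The key's shank hangs in it, collar on the rim, tip 12 mm above the worktop, the crossbar up to 35 degrees either way from the stand's x axis. Origin at the centre of the foot, z up.
- valve: Fixed steel quarter-turn valve, 90 mm high: foot 80 mm across, round body 58 mm across up to 78 mm, on it a sleeve 45 mm across. Pipe stubs stick out along its x axis, 62 mm each way, at 24 mm height. Origin at the centre of the foot, z up. Shut is with slot and crossbar along the valve's y axis, straight across the pipe; a hard stop follows 5 degrees further clockwise.
- sleeve_top (a point): Centre of the sleeve's top rim, 90 mm above the worktop, on the axis of its 30 mm round bore; axes as the valve's. Fully home, the key's collar lies on this rim; while the shank stands on the rotor outside the slot the collar is 23 mm above it.
- slot_mouth (a point): Centre of the face of the stiff rotor (0.2 N m to turn) down the bore, 15 mm below the sleeve's top, with a slot 22 x 14 mm, 25 mm deep. Fixed point with the valve's axes: it does not show the slot's angle. The slot's long side starts at an unknown angle 14 to 66 degrees clockwise (from above) of the pipe axis.
- sauce_cup_1: Small clear sauce cup with dark red filling, 63 mm across, 32 mm high, loose on the worktop between stand and valve. Origin at the centre of its underside. Not to be disturbed.
- sauce_cup_2: Small clear sauce cup with pale filling, 66 mm across, 36 mm high, loose on the worktop between stand and valve. Origin at the centre of its underside. Not to be disturbed.
There are look-alikes about, which are no part of the job. Leave any purple look-alike of the key alone.

How it is judged:
On the way, in this order (a step that is already met when the one before it is completed fails the run):
1. the key's shank has entered the valve's slot by at least 8 mm (z of key_collar in the frame of sleeve_top below 0.015 m and horizontal distance between key_collar and sleeve_top below 0.005 m and angle between key's own z axis and vertical below 0.1 rad), for 0.1 s.
2. the key is home and turned so that its crossbar stands across the pipe (z of key_collar in the frame of sleeve_top below 0.004 m and horizontal distance between key_collar and sleeve_top below 0.005 m and angle between the x axis of key and the y axis of valve, either way round below 0.18 rad), for 0.2 s.
At the end, for the whole second after the job is handed in: The key stands upright (within 0.1 rad) in the valve, collar within 4 mm of the sleeve's top and within 5 mm of its axis, crossbar within 0.18 rad of straight across the pipe, at rest and released (all of step 2 and angle between key's own z axis and vertical below 0.1 rad and linear speed of key below 0.02 m/s and contact force between the fingers and key below 0.1 N); the robot touches nothing.
It fails at once if the key is pressed on the valve with more than 40 N before its shank is in the slot (contact force between key and valve above 40 N and z of key_collar in the frame of sleeve_top above 0.013 m).
It fails at once if the key is pressed against the valve with more than 70 N (contact force between key and valve above 70 N).
It fails at once if a sauce cup moved more than 30 mm (distance of any of sauce_cup_1, sauce_cup_2 from where it was at the start of the episode above 0.03 m).
It also fails if it takes over 72 s, if anything falls off the work surface, if the arm or the gripper's body presses on something with over 40 N, if the wrist force passes 120 N, or if a joint passes its speed limit or range.

### The arm

A 6-joint arm with a two-finger parallel gripper is mounted at the origin on a cart in front of the work surface, level with it; the furniture and walls round the work are solid. World frame = base frame: x ahead of the robot, y to its left, z up, the work surface at z = 0. Lengths are in m, angles in rad, forces in N, time in s.
With the tool pointing down it reaches from about 0.35 to 1 m from the base axis. Payload 7.1 kg.
Tool frame: the origin (TCP) lies between the finger pads; the fingertips stand 22 mm ahead of it and the grasp point (between the pads) lies 3 mm ahead of it; x points along the fingers, y is the direction in which the jaws open and shut, and the axes are right-handed (so a half turn about x gives the same grasp; the last joint's range is limited). The gripper opens to 85 mm and grips with 20 to 120 N. Pads are 22 mm wide; open, the fingers measure 114 mm over their backs; the gripper's body (76 mm by 85 mm) begins 54 mm behind the grasp point. The pads swing forward as they close: fully open they stand 13 mm farther back than shut.
Start: joints at [-1.299, 0.423, 1.63, -0, 1.089, -0.019], TCP at [0.179, -0.599, 0.253] pointing down, gripper open.
Joint ranges: [-3, 3], [-0.9, 2.11], [0.09, 2.58], [-1.31, 4.45], [0.11, 2.69], [-2.54, 2.54]. Speed limits (rad/s): [2.39, 2.39, 3.01, 3.14, 3.14, 3.14].

### API

Orientations are given as a rotation vector (axis times angle).
In Python, from rig import manip gives the robot as it stands. The module is installed in compiled form; this text tells all that it offers. Calls block until the motion is done:
- manip.move_to(position, orientation): joint-space move of the TCP to a pose.
- manip.servo_line(position, orientation=None, rate=0.15): straight line of the TCP; orientation=None keeps the orientation; rate is the mean speed in m/s.
- manip.set_joints(angles): joint-space move.
- manip.command_gripper(opening, f_grip=None): finger opening in m; f_grip is the grip in N (None keeps the last); returns when the fingers have stopped.
- manip.hold(seconds).
- manip.solve_ik(position, orientation): joint angles nearest the present ones, or None.
- manip.camera(name): name is "scene" or "top" or "wrist"; returns a dict with "image" (480x640x3 uint8, red, green, blue), "fx", "fy", "cx", "cy" (pixels), "cam_to_world" (4x4, takes a point from camera to world coordinates); the wrist camera has in their place "mount" (4x4, takes a point from camera to tool coordinates, whose origin is the TCP and whose axes are the tool frame's). Camera axes: x right, y down, z forward; pixel columns grow to the right and rows downward; lengths in m; the calibration is good to about 2 mm. A picture is of the moment at which its call begins: read the wrist's pose just before it. There is no depth.
A pose or a line that the arm cannot do raises manip.IKError and nothing moves.
- manip.sign_off(): hands the job in, once; it reports no verdict.
Readings, each from a call of its own:
- manip.get_time(): time.
- manip.get_joint_positions(): joint angles.
- manip.get_joint_vel(): joint speeds.
- manip.get_tau(): joint torques, N m.
- manip.get_position(): TCP position.
- manip.get_ee_rot(): TCP orientation.
- manip.get_contact_force(): force on the tool from outside, world axes, zero at the start.
- manip.get_torque(): the same for the moment, N m.
- manip.get_width(): finger opening in m.
Only numpy, scipy, OpenCV 4.12 (cv2) and the standard library are available. Lean on these libraries where they do the work, as an engineer would, in place of code of your own. Each camera call takes 0.05 s, during which the arm holds its last target. There are 200 camera calls.

## Working session

There is one attempt and no reset: what is moved stays moved. The work goes in short steps, each a Python script; the robot and the scene stay as the last script left them, time stands still between calls to the robot, and variables do not carry over. Pictures are saved under pics/ and viewed, about 8 in all and at most 12, crops included, and the job is handed in when it is done.

```bash
mkdir -p pics
python3 - <<'E'
from rig import manip
import cv2, numpy as np
for n in ("scene","top"):
    c=manip.camera(n); cv2.imwrite(f"pics/{n}0.png",c["image"][:,:,::-1])
    print(n,c["fx"],c["fy"],c["cx"],c["cy"]); print(np.round(c["cam_to_world"],4).tolist())
c=manip.camera("wrist");print(c["fx"],c["fy"],c["cx"],c["cy"],np.round(c["mount"],4).tolist())
cv2.imwrite("pics/wrist0.png",c["image"][:,:,::-1])
print(manip.get_time(),manip.get_position(),manip.get_ee_rot(),manip.get_width(),manip.get_contact_force())
E
```

```text
scene 594.0023115179093 594.0023115179093 313.1563593746624 236.53917389961416
[[0.8528, -0.2277, 0.4699, 0.0935], [-0.5221, -0.3612, 0.7726, -0.5951], [-0.0062, -0.9043, -0.4269, 0.4608], [0.0, 0.0, 0.0, 1.0]]
top 466.6743986060141 466.6743986060141 326.9809410191849 241.82973238609023
[[0.1102, -0.9711, 0.2118, 0.3168], [-0.9939, -0.1077, 0.0233, 0.042], [0.0002, -0.2131, -0.977, 0.93], [0.0, 0.0, 0.0, 1.0]]
346.8363727958019 346.8363727958019 312.09825914483724 240.28753400244292 [[-0.0013, -0.2607, 0.9654, -0.1199], [1.0, -0.0003, 0.0013, 0.0002], [-0.0001, 0.9654, 0.2607, -0.0661], [0.0, 0.0, 0.0, 1.0]]
0.15 [ 0.179112   -0.59835457  0.25270266] [ 2.06563628  0.30377384 -2.06592477] 0.08559180000794893 [-0.61578831  0.01963522  0.3748609 ]
```

View pics/scene0.png

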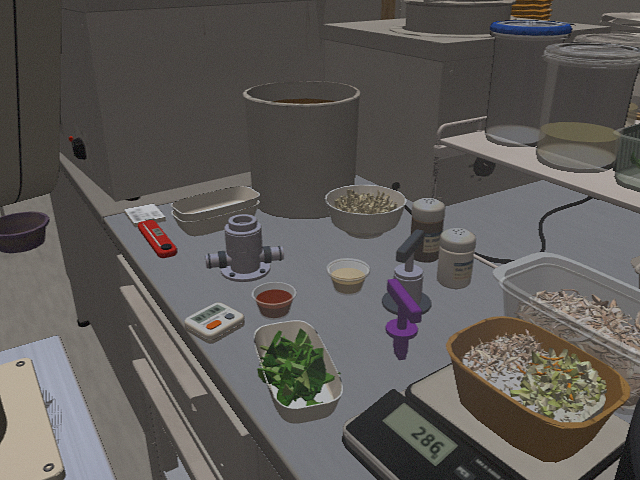

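View pics/top0.png

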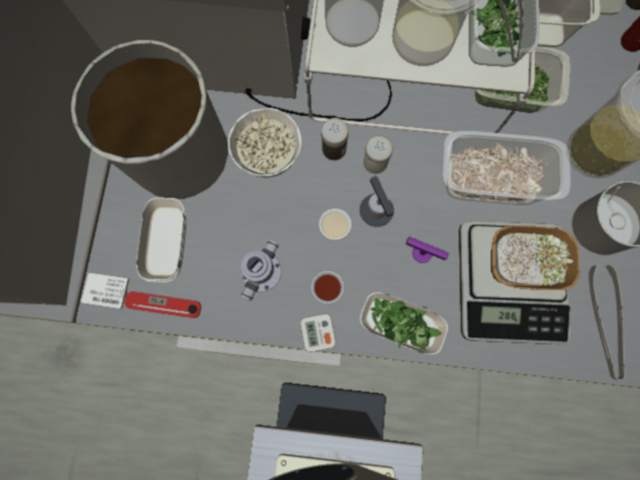

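The scene shows the grey T-key in its stand at scene (408,265), top (381,197). The purple look-alike is at scene (403,305), top (427,248). The valve is at scene (244,250), top (260,268), and the cups are at top (335,223) and (327,287). The grey key fits the description because it is steel and sits in a round-footed stand. I'll confirm that in an enlarged crop.

```bash
cat > h.py <<'E'
from rig import manip
import cv2, numpy as np
from scipy.spatial.transform import Rotation as R
def ray(c,u,v,z,T=None):
    T=c["cam_to_world"] if T is None else T
    d=T[:3,:3]@np.array([(u-c["cx"])/c["fx"],(v-c["cy"])/c["fy"],1]); o=T[:3,3]
    return o+d*(z-o[2])/d[2]
def proj(c,p,T=None):
    T=c["cam_to_world"] if T is None else T
    q=T[:3,:3].T@(np.asarray(p)-T[:3,3]); return np.array([c["fx"]*q[0]/q[2]+c["cx"],c["fy"]*q[1]/q[2]+c["cy"]])
def wristT(c,pos,rv):
    T=np.eye(4);T[:3,:3]=R.from_rotvec(rv).as_matrix();T[:3,3]=pos; return T@c["mount"]
def down(yaw):  # tool x down, jaw axis y at world angle yaw
    x=np.array([0,0,-1.]);y=np.array([np.cos(yaw),np.sin(yaw),0]);return R.from_matrix(np.c_[x,y,np.cross(x,y)]).as_rotvec()
E
python3 - <<'E'
from h import *
c=manip.camera("top");im=c["image"][:,:,::-1]
a=cv2.resize(im[165:270,365:460],None,fx=4,fy=4,interpolation=cv2.INTER_CUBIC)
b=cv2.resize(im[225:315,225:300],None,fx=5,fy=5,interpolation=cv2.INTER_CUBIC)
o=np.zeros((460,760,3),np.uint8);o[:420,:380]=a;o[:450,385:760]=b
cv2.imwrite("pics/crop1.png",o)
for n,u,v,z in [("bar",381,197,.104),("stand",377,209,0),("purple",427,248,.1),("valve",259,265,.09),("cup1",327,287,.03),("cup2",335,223,.03),("pepper",335,130,.1),("salt",378,150,.1),("shelf",425,75,.3)]:
    print(n,ray(c,u,v,z).round(3))
E
```

```text
bar [ 0.591 -0.028  0.104]
stand [ 0.599 -0.031  0.   ]
purple [ 0.505 -0.12   0.1  ]
valve [0.442 0.18  0.09 ]
cup1 [0.423 0.054 0.03 ]
cup2 [0.552 0.052 0.03 ]
pepper [0.717 0.071 0.1  ]
salt [ 0.685 -0.015  0.1  ]
shelf [ 0.724 -0.061  0.3  ]
```

View pics/crop1.png

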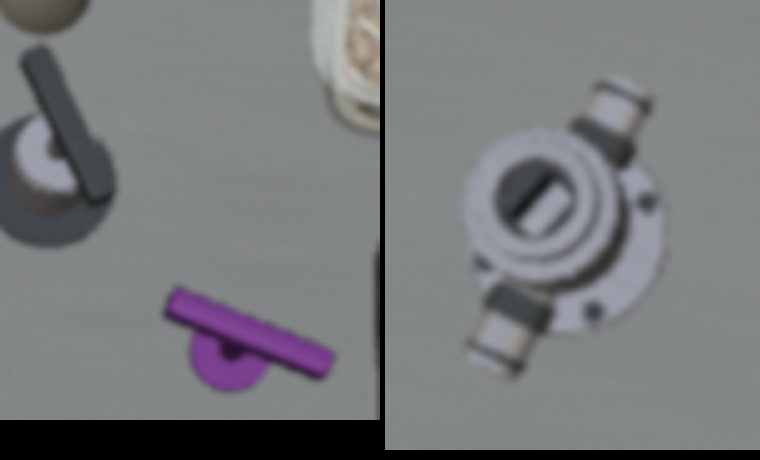

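The crop confirms it: the grey steel key is in the stand, with bar ends at top (374,178) and (389.5,213). The purple one is only a look-alike. The valve's sleeve centre is at about (255.5,265), with pipe ends at (272,243) and (247,297). Next I'll look straight down the bore with the wrist camera.

Run:
```python
from h import *
c=manip.camera("top")
a,b=ray(c,374.25,178,.104),ray(c,389.5,213,.104)
e=(a-b);print("bar",a.round(4),b.round(4),(a+b)/2,"len",np.linalg.norm(e),"ang",np.degrees(np.arctan2(e[1],e[0])))
k=(a+b)/2
p,q=ray(c,272.4,243,.024),ray(c,247.4,297.4,.024);e=p-q
print("pipe",(p+q)/2,np.linalg.norm(e),np.degrees(np.arctan2(e[1],e[0])))
v=ray(c,255.5,265,.09);print("sleeve",v)
m=R.from_rotvec(manip.get_ee_rot()).as_matrix();print("start jaw yaw",np.degrees(np.arctan2(m[1,1],m[0,1])))
for y in range(-180,180,30):
    s=manip.solve_ik([v[0],v[1],.2],down(np.radians(y)));s2=manip.solve_ik([k[0],k[1],.15],down(np.radians(y)))
    print(y,None if s is None else s.round(2)[[0,4,5]],None if s2 is None else s2.round(2)[[0,4,5]])
```

```text
bar [ 0.6269 -0.0126  0.104 ] [ 0.5624 -0.0465  0.104 ] [ 0.59467509 -0.02952231  0.104     ] len 0.0728187185803082 ang 27.70597471905513
pipe [0.44286323 0.18785779 0.024     ] 0.11708080638353195 -16.66347885079781
sleeve [0.44162857 0.18674649 0.09      ]
start jaw yaw -73.34069344002474
-180 None None
-150 None None
-120 [0.38 0.87 2.47] [-0.07  0.86  2.02]
-90 [0.38 0.87 1.95] [-0.07  0.86  1.5 ]
-60 [0.38 0.87 1.42] [-0.07  0.86  0.98]
-30 [0.38 0.87 0.9 ] [-0.07  0.86  0.45]
0 [0.38 0.87 0.38] [-0.07  0.86 -0.07]
30 [ 0.38  0.87 -0.15] [-0.07  0.86 -0.59]
60 [ 0.38  0.87 -0.67] [-0.07  0.86 -1.12]
90 [ 0.38  0.87 -1.2 ] [-0.07  0.86 -1.64]
120 [ 0.38  0.87 -1.72] [-0.07  0.86 -2.16]
150 [ 0.38  0.87 -2.24] None
```

Run:
```python
from h import *
v=np.array([.4416,.1867,.09]);y=np.radians(35);tz=np.array([np.sin(y),-np.cos(y),0])
p=v+tz*.066;p[2]=.155
manip.move_to([p[0],p[1],.25],down(y)); manip.servo_line(p,rate=.2)
manip.hold(.3)
pos,rv=manip.get_position(),manip.get_ee_rot();c=manip.camera("wrist")
np.savez("w1.npz",pos=pos,rv=rv);cv2.imwrite("pics/w1full.png",c["image"][:,:,::-1])
u,w=proj(c,v,wristT(c,pos,rv));print(u,w,pos,manip.get_time())
u,w=int(u),int(w);x0,y0=max(u-130,0),max(w-100,0)
im=c["image"][:,:,::-1][y0:y0+200,x0:x0+260];print(x0,y0)
cv2.imwrite("pics/w1.png",cv2.resize(im,None,fx=3,fy=3,interpolation=cv2.INTER_CUBIC))
```

```text
310.59851377311065 144.78770366322692 [0.48004425 0.13275615 0.15599604] 4.0083
180 44
```

View pics/w1.png

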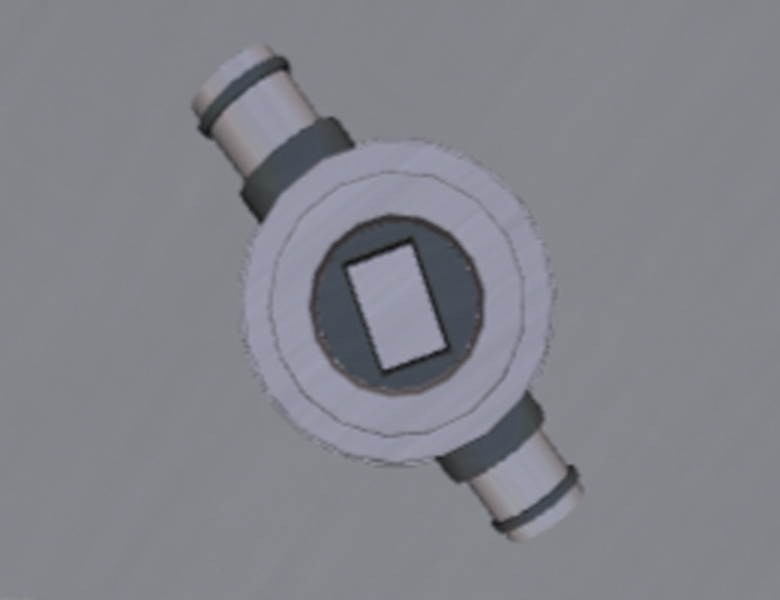

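The wrist view down the bore shows the slot corners at crop (345,266), (412,240), (448,348) and (383,372). The sleeve centre is at (398,304), and the pipe bands are at (246,93) and (538,500). Next I'll convert these and look at the key from close by.

Run:
```python
from h import *
d=np.load("w1.npz");c=manip.camera("wrist");T=wristT(c,d["pos"],d["rv"])
f=lambda x,y,z:ray(c,180+(x+.5)/3-.5,44+(y+.5)/3-.5,z,T)
A,B,C,D=[f(*q,.075) for q in [(345,266),(412,240),(448,348),(383,372)]]
e=(A+B-C-D)/2;print("slot c",(A+B+C+D)/4,"len",np.linalg.norm(e),np.linalg.norm((A+D-B-C)/2),"ang",np.degrees(np.arctan2(e[1],e[0])))
print("sleeve",f(398,304,.09),"bore",f(397,305,.09))
p,q=f(246,93,.024),f(538,500,.024);e=p-q;print("pipe",(p+q)/2,np.linalg.norm(e),np.degrees(np.arctan2(e[1],e[0])))
# key look: camera straight above bar
k=np.array([.5947,-.0295,.104]);y=np.radians(117.7);tz=np.array([np.sin(y),-np.cos(y),0])
p=k+tz*.066;p[2]=.19
manip.move_to([p[0],p[1],.22],down(y)); manip.servo_line(p,rate=.2);manip.hold(.3)
pos,rv=manip.get_position(),manip.get_ee_rot();c=manip.camera("wrist")
np.savez("w2.npz",pos=pos,rv=rv)
u,w=proj(c,k,wristT(c,pos,rv));print(u,w,pos,manip.get_time(),manip.get_joint_positions().round(2))
x0,y0=max(int(u)-130,0),max(int(w)-100,0);print(x0,y0)
cv2.imwrite("pics/w2.png",cv2.resize(c["image"][:,:,::-1][y0:y0+200,x0:x0+260],None,fx=3,fy=3,interpolation=cv2.INTER_CUBIC))
```

```text
slot c [0.44258731 0.18661296 0.075     ] len 0.020432628275263712 0.013089719340660269 ang 144.71909171358044
sleeve [0.44239523 0.18712762 0.09      ] bore [0.44234942 0.18689269 0.09      ]
pipe [0.44291175 0.18705197 0.024     ] 0.11405363461830306 161.65323498005688
313.29317944354074 145.09918399841322 [0.65359636 0.00122289 0.19096033] 6.2167 [-0.02  0.53  1.61  0.    1.   -2.07]
183 45
```

View pics/w2.png

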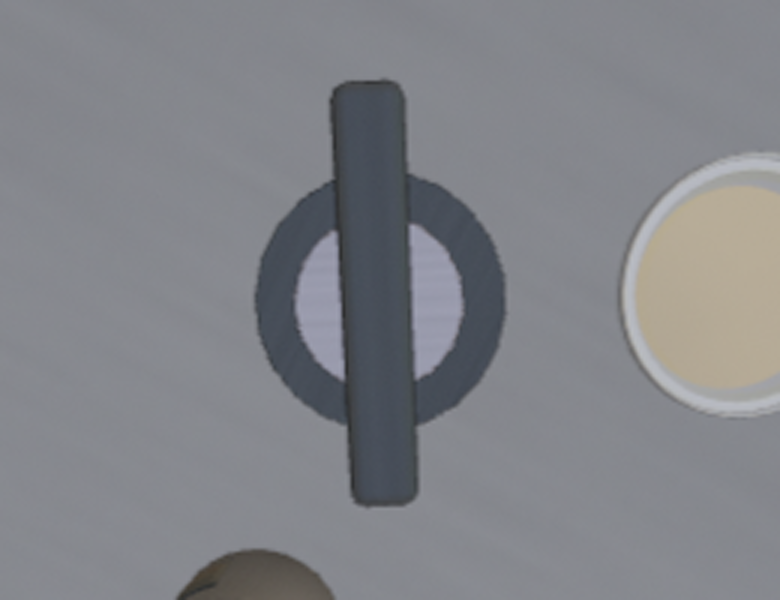

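The bar ends are at crop (368,82) and (385,504), so the bar is about 2° off the jaw plane. The slot is about 17° clockwise of the pipe. I'll grasp and lift the key.

Run:
```python
from h import *
d=np.load("w2.npz");c=manip.camera("wrist");T=wristT(c,d["pos"],d["rv"])
f=lambda x,y,z:ray(c,183+(x+.5)/3-.5,45+(y+.5)/3-.5,z,T)
a,b=f(368,82,.104),f(385,504,.104);e=b-a;k=(a+b)/2;th=np.arctan2(e[1],e[0]);s=f(380,300,0)
print("bar",k,np.linalg.norm(e),np.degrees(th),"foot",s)
y=th+np.pi/2
manip.command_gripper(.06,60)
manip.move_to([k[0],k[1],.17],down(y));manip.servo_line([k[0],k[1],.0985],rate=.1)
print("F before",manip.get_contact_force().round(2))
manip.command_gripper(0.0,70);print("width",manip.get_width(),manip.get_contact_force().round(2),manip.get_torque().round(2))
manip.servo_line([k[0],k[1],.215],rate=.1);manip.hold(.3)
print(manip.get_width(),manip.get_contact_force().round(2),manip.get_torque().round(2),manip.get_position(),manip.get_time())
c=manip.camera("scene");cv2.imwrite("pics/s3.png",cv2.resize(c["image"][120:320,230:490,::-1],None,fx=3,fy=3,interpolation=cv2.INTER_CUBIC))
```

```text
bar [ 0.59642978 -0.03182943  0.104     ] 0.07795618942424055 29.932208467563864 foot [ 0.5954954  -0.03276977  0.        ]
F before [ 0.45  0.87 -0.13]
width 0.012855628600581436 [-2.15  0.8   6.31] [ 0.14  0.26 -0.  ]
0.013213388200029177 [-0.25  0.15 -2.06] [0.03 0.02 0.04] [ 0.59630222 -0.03182303  0.21462351] 9.9833
```

View pics/s3.png

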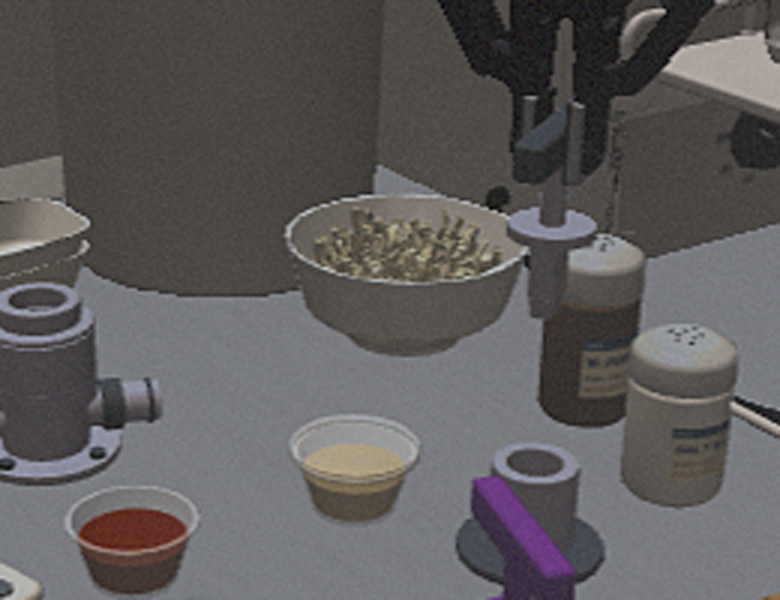

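The key is held upright, with the shank tip at crop (543,312), and the cups are untouched. Moving over the valve, then feeling down gently.

```bash
cat >> h.py <<'E'
def feel(x,y,z0,z1,yaw,lim=8,step=.0015,rate=.02,F0=None,verbose=3):
    """lower in small steps until force departs from F0 by lim; returns (z, dF)"""
    z=z0;n=0
    while z>z1+1e-6:
        z=max(z-step,z1);manip.servo_line([x,y,z],down(yaw),rate=rate)
        dF=manip.get_contact_force()-F0;n+=1
        if n%verbose==0 or np.linalg.norm(dF)>lim: print(f"{z:.4f} {manip.get_position()[2]:.4f}",dF.round(1),manip.get_torque().round(2))
        if np.linalg.norm(dF)>lim: break
    return z,dF
E
python3 - <<'E'
from h import *
X,Y,yaw=.4424,.1869,np.radians(54.7)
manip.servo_line([X,Y,.215],down(yaw),rate=.15);manip.hold(.3)
F0=manip.get_contact_force();np.save("F0.npy",F0);print(F0,manip.get_joint_positions().round(2),manip.get_position())
manip.servo_line([X,Y,.18],rate=.08)
print(feel(X,Y,.18,.150,yaw,F0=F0),manip.get_time())
E
```

```text
[-0.68323604  0.02336184 -2.98305547] [ 0.37  0.27  1.97 -0.    0.9  -0.58] [0.44250008 0.18672526 0.21497503]
0.1755 0.1754 [0.7 0.6 1.3] [-0.05  0.02 -0.03]
0.1710 0.1709 [ 0.6 -0.4  1.1] [-0.01  0.01  0.03]
0.1665 0.1664 [1.6 1.2 0.9] [ 0.03  0.02 -0.  ]
0.1620 0.1619 [1.3 0.3 1. ] [-0.05 -0.    0.02]
0.1575 0.1574 [1.2 0.1 1.3] [0.05 0.03 0.04]
0.1530 0.1529 [0.8 0.1 1.4] [ 0.05 -0.01 -0.02]
(0.15, array([ 1.38809024, -0.51685223,  1.5253254 ])) 17.85
```

No contact at 0.161, where the rotor face would have been, so the shank has entered the slot. Pushing it home.

Run:
```python
from h import *
X,Y,yaw=.4424,.1869,np.radians(54.7);F0=np.load("F0.npy")
print(feel(X,Y,.150,.1345,yaw,lim=10,step=.001,F0=F0,verbose=2),manip.get_position(),manip.get_time())
```

```text
0.1480 0.1479 [0.5 0.3 0.6] [-0.01  0.01  0.02]
0.1460 0.1459 [ 0.3 -0.3  1.3] [ 0.01  0.04 -0.  ]
0.1440 0.1439 [-0.1 -0.2 -0.4] [-0.    0.01  0.02]
0.1420 0.1419 [ 0.9 -0.1  1.4] [-0.01  0.04  0.01]
0.1400 0.1399 [ 0.2 -0.2  0.4] [ 0.03 -0.01  0.02]
0.1380 0.1390 [-2.9 -0.9 15.9] [-0.27  0.61  0.02]
(0.13799999999999998, array([-2.90100148, -0.90516079, 15.87175618])) [0.44266919 0.18706002 0.13904579] 20.85
```

Collar contact came at z≈0.139, so the key is fully home. Easing the press and turning clockwise in steps.

Run:
```python
from h import *
X,Y=.4424,.1869;F0=np.load("F0.npy")
manip.servo_line([X,Y,.1386],down(np.radians(54.7)),rate=.02)
print((manip.get_contact_force()-F0).round(1))
for a in list(np.arange(50,-15,-6))+[-18.3]:
    manip.servo_line([X,Y,.1386],down(np.radians(a)),rate=.02)
    dF=manip.get_contact_force()-F0;t=manip.get_torque()
    m=R.from_rotvec(manip.get_ee_rot()).as_matrix()
    print(round(a,1),np.degrees(np.arctan2(m[1,1],m[0,1])).round(1),manip.get_position().round(4),dF.round(1),t.round(2),round(manip.get_time(),1))
    if np.linalg.norm(dF)>30 or abs(t[2])>1.2: print("STOP");break
c=manip.camera("top");cv2.imwrite("pics/t4.png",cv2.resize(c["image"][200:330,190:330,::-1],None,fx=4,fy=4,interpolation=cv2.INTER_CUBIC))
```

```text
[-0.8 -0.1 10. ]
50 50.0 [0.4426 0.1869 0.1391] [-1.7 -0.1 10.5] [-0.22  0.33 -0.03] 21.4
44 44.0 [0.4423 0.1868 0.1391] [-2.2 -1.  13.3] [-0.29  0.56  0.05] 21.6
38 38.0 [0.4423 0.1868 0.1391] [-2.7 -1.3 12.2] [-0.24  0.59 -0.  ] 21.9
32 32.0 [0.4423 0.1868 0.139 ] [-2.2 -0.5 12.2] [-0.24  0.61  0.05] 22.1
26 26.0 [0.4423 0.1869 0.1391] [-2.  -1.  12.5] [-0.24  0.59  0.01] 22.4
20 20.0 [0.4423 0.1869 0.1391] [-2.7 -1.2 12.8] [-0.22  0.6   0.09] 22.6
14 14.0 [0.4422 0.1869 0.1391] [-2.5 -0.8 11.6] [-0.18  0.58  0.07] 22.9
8 8.0 [0.4423 0.1869 0.1391] [-3.  -1.  12.6] [-0.17  0.66  0.02] 23.2
2 2.0 [0.4422 0.1869 0.1391] [-2.3 -1.2 12. ] [-0.12  0.67 -0.01] 23.4
-4 -4.0 [0.4422 0.1869 0.1391] [-2.1 -1.1 11.9] [-0.15  0.63  0.03] 23.7
-10 -10.0 [0.4422 0.1869 0.1391] [-3.1 -0.4 11.8] [-0.09  0.69  0.03] 23.9
-18.3 -18.3 [0.4423 0.1869 0.1391] [-1.6 -0.9 12.6] [-0.06  0.61  0.01] 24.2
```

View pics/t4.png

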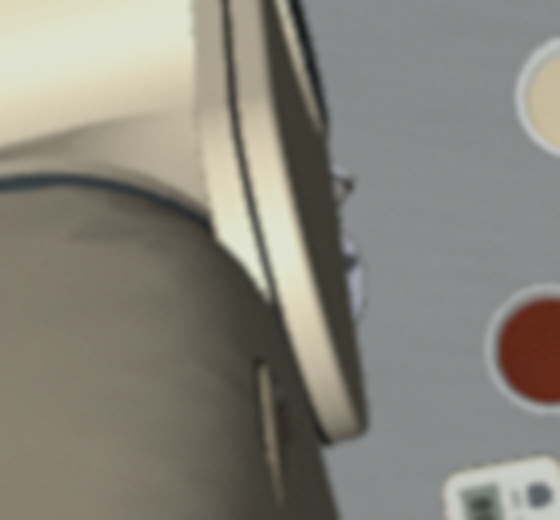

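The top view is blocked by the arm. I'll look with the scene and wrist cameras instead.

Run:
```python
from h import *
c=manip.camera("scene");a=cv2.resize(c["image"][150:300,180:310,::-1],None,fx=3,fy=3,interpolation=cv2.INTER_CUBIC)
w=manip.camera("wrist");b=cv2.resize(w["image"][:,:,::-1],(400,300))
o=np.zeros((450,790,3),np.uint8);o[:,:390]=a;o[:300,390:]=b;cv2.imwrite("pics/s5.png",o)
print(manip.get_width())
```

```text
0.012406217250162374
```

View pics/s5.png

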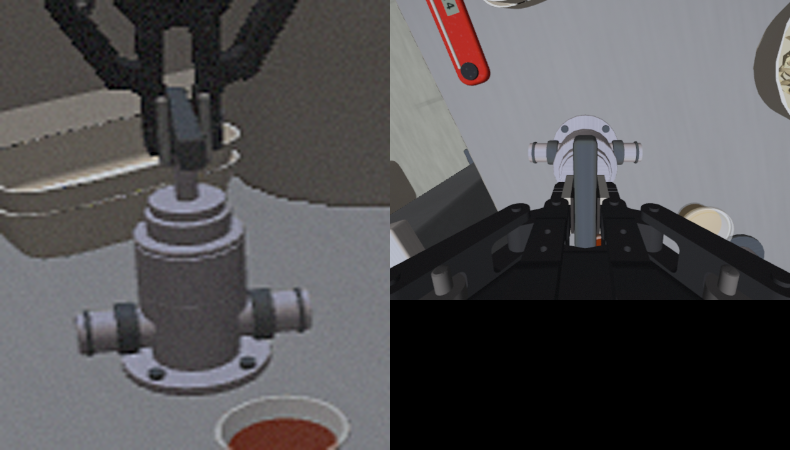

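The collar disc sits right on the sleeve at crop (188,200–215). The wrist view shows the crossbar standing square across the pipe. I'll ease the press, release, retreat and check.

Run:
```python
from h import *
X,Y,y=.4424,.1869,np.radians(-18.3);F0=np.load("F0.npy")
manip.hold(.4);manip.servo_line([X,Y,.1390],down(y),rate=.02);manip.hold(.2)
print((manip.get_contact_force()-F0).round(1),manip.get_torque().round(2))
manip.command_gripper(.04);print(manip.get_width(),manip.get_contact_force().round(2))
manip.servo_line([X,Y,.20],rate=.06)
# view from straight above with wrist camera
tz=np.array([np.sin(y),-np.cos(y),0]);p=np.array([X,Y,0])+tz*.066;p[2]=.24
manip.servo_line(p,rate=.15);manip.hold(.3)
pos,rv=manip.get_position(),manip.get_ee_rot();c=manip.camera("wrist");T=wristT(c,pos,rv)
np.savez("w6.npz",pos=pos,rv=rv)
u,w=proj(c,[X,Y,.1],T);x0,y0=int(u)-130,max(int(w)-100,0);print(x0,y0,manip.get_time(),manip.get_contact_force().round(2))
b=cv2.resize(c["image"][y0:y0+200,x0:x0+260,::-1],None,fx=3,fy=3,interpolation=cv2.INTER_CUBIC)
cv2.imwrite("pics/w6.png",b)
s=manip.camera("scene");cv2.imwrite("pics/s6.png",cv2.resize(s["image"][190:310,190:390,::-1],None,fx=4,fy=4,interpolation=cv2.INTER_CUBIC))
print("predicted bar centre px",(proj(s,[X,Y,.135])-[190,190])*4, "if 23mm up",(proj(s,[X,Y,.158])-[190,190])*4)
print("collar underside home",(proj(s,[X,Y,.09])-[190,190])*4)
```

```text
[-2.4 -0.   8.5] [0.03 0.57 0.15]
0.039761208228355126 [ 0.38 -0.72  0.18]
181 46 27.7833 [-0.22 -1.08  0.23]
predicted bar centre px [207.78655335  10.00283673] if 23mm up [204.29411323 -46.98811243]
collar underside home [214.40548755 118.01308997]
```

View pics/w6.png

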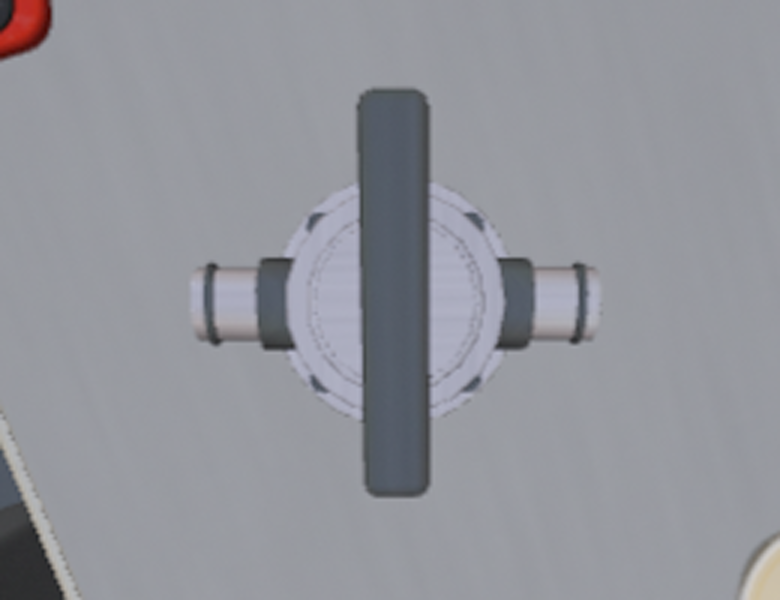

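View pics/s6.png

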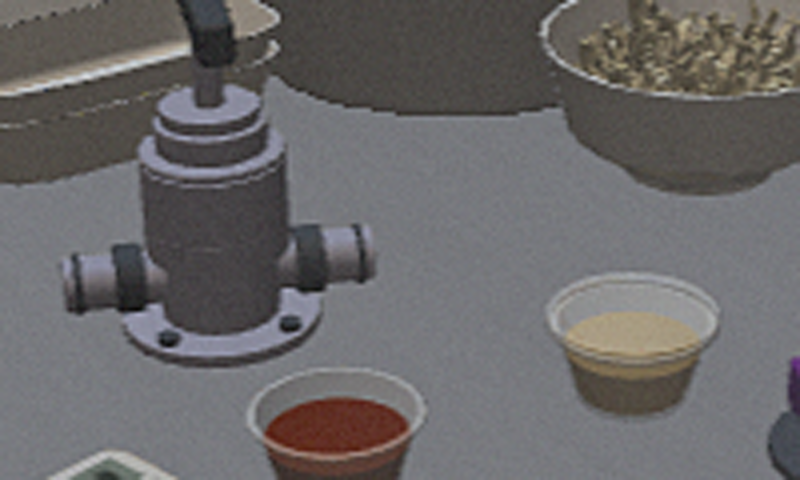

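The collar sits flush on the sleeve. The bar runs from (393,90) to (397,495) and is within about 1° of square to the pipe. The cups are unmoved and the gripper is clear, so I'm handing in.

```bash
python3 -c "
from rig import manip
print(manip.get_time(),manip.get_joint_vel().round(4)); manip.sign_off()"
```

```text
27.8333 [-0.0017 -0.0048  0.0006 -0.0014  0.0001 -0.0017]
the job is handed in; nothing more can be done
```

The valve is shut and the job is handed in at about 28 s of robot time. `sign_off` gives no verdict.

- **What I did:** I read the slot's angle, about 17° clockwise of the pipe, with the wrist camera looking down the bore. I gripped the grey steel key by its crossbar and lowered it at that angle in 1 to 1.5 mm steps. It dropped into the slot on the first try, with no contact felt at rotor height. The collar met the rim at 16 N, the peak I read. I then turned the key 73° clockwise, let go and backed off.
- **Last checks:** In the images the collar sits flush on the sleeve and the key is upright and centred. The crossbar is within about 1° of square across the pipe. The gripper is clear, and the cups look unmoved.
- **What disagreed:**
  - The wrist moment about the vertical stayed under 0.1 N m during the turn, below the stated 0.2 N m for the rotor. The bar was square to the pipe both before and after release.
  - There was a sideways moment of about 0.6 N m while I pressed the key home. It was gone after release, and the key settled flat.
  - The top camera put the pipe's angle 1.7° off the wrist camera's. I used the wrist value.
  - The one top view I took after the turn was blocked by the arm.

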